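# Start up the air-scribe station and purge its line

### The arm

A 7-joint arm with a two-finger parallel gripper is mounted at the origin on a cart in front of the work surface, level with it; the furniture and walls round the work are solid. World frame = base frame: x ahead of the robot, y to its left, z up, the work surface at z = 0. Lengths are in mm, angles in rad, forces in N, time in s.
With the tool pointing down it reaches from about 350 to 900 mm from the base axis. Payload 7.2 kg.
Tool frame: the origin (TCP) lies on the centre line of the jaws, within the pads' length; the fingertips stand 11 mm ahead of it and the grasp point (between the pads) lies 8 mm behind it; y points along the fingers, x is the direction in which the jaws open and shut, and the axes are right-handed (so a half turn about y gives the same grasp; the last joint's range is limited). The gripper opens to 88 mm and grips with 3 to 60 N. Pads are 20 mm wide; open, the fingers measure 115 mm over their backs; the gripper's body (75 mm by 178 mm) begins 61 mm behind the grasp point.
Start: joints at [1.114, 0.411, -0.013, 1.596, 0.006, 1.134, -0.082], TCP at [236.913, -578.361, 233.653] pointing down, gripper open.
Joint ranges: [-2.95, 2.95], [-0.29, 1.99], [-1.47, 1.44], [0.14, 2.54], [-1.03, 4.17], [0.13, 1.85], [-2.86, 2.86]. Speed limits (rad/s): [2.39, 2.39, 3.01, 3.01, 3.14, 3.14, 3.14].

### API

Orientations are given as a unit quaternion [x, y, z, w].
In Python, from cell import arm gives the robot as it stands.
- The arm moves only by the tool apply_moves, never from a script. Its argument "targets" is a list of rows, each an object with "translation": the shift along the tool's x, y, z in cm, a list of three; "rot": the turn, a rotation vector about the tool's x, y, z in rad, a list of three. A call has 1 to 20 rows; each row shifts and turns the commanded pose from where the row before left it, along the tool's axes as they then stand; what a row does not reach is not made up. A row lasts 1/8 s, in which the tool goes at most 62.5 mm and 10.7 degrees, less where a joint would pass 70% of its speed; a pose out of reach is approached as far as the arm can. A call is refused whole if a number of a shift passes 6.25 or a number of a turn 0.188, either way. A call with a gripper value outside its range is refused whole. "fingers" is the opening, from 0 (shut) to 1 (fully open), set as the call begins (left out, the last holds). The fingers move at their own pace and stop on an object; the grip force is fixed at half the most. Time passes only in rows, so rows that do not move let the fingers close. It gives the time, the measured TCP pose, the force and the opening at its end, in the units of the state.
- arm.get_state(): the state, without advancing time (a new reading comes with each control period).
- arm.grab_frame(name): name is "side" or "top" or "wrist"; returns (picture, depth): 400x640x3 uint8, red, green, blue; 400x640 float32, mm along the optical axis (not along the pixel's ray), 0 where there is no reading.
- arm.calibration(name): a dict with "fov_y" (degrees; the focal length in pixels is half the picture's height over the tangent of half this angle, whatever the lens; pixels are square), "cx", "cy" (the principal point, pixels), "R" (3x3) and "t" (3): a world point X has camera coordinates R X + t. Camera axes: x right, y down, z forward; pixel columns grow to the right and rows downward; lengths in mm; the calibration is good to about 2 mm. A picture is of the moment at which its call begins: read the wrist's pose just before it. calibration takes no time and is no camera call; for the wrist camera it gives the pose at the moment of the call.
- arm.close_job(): hands the job in, once; it reports no verdict.
The state is a dict: "time_s": time; "joints": joint angles; "dq": joint speeds; "joint_efforts": joint torques, N m; "position": TCP position; "orientation": TCP orientation; "force": force on the tool from outside, world axes, zero at the start; "wrist_torque": the same for the moment, N m; "width": finger opening in mm.
Only numpy, scipy, OpenCV 4.12 (cv2) and the standard library are available. Lean on these libraries where they do the work, as an engineer would, in place of code of your own. Each camera call takes 0.05 s, during which the arm holds its last target.

### The job

Get the air-scribe station ready with closed fingers: first press the dust extractor's broad rocker plate fully on, then the air supply's narrow rocker plate (the one beside the dial gauge) fully on, each by pushing its raised ribbed end right down. Last, push the round purge button fully down and keep it down: the program finishes while the fingers hold it. Only press; leave the tools, the vial and the bone where they are.

Things in the scene. Friction and masses are not known exactly. Their poses are not given: they have to be found in the camera images.
- extractor_box: Dust extractor's switch box, 110 x 92 mm and 44 mm high, with slots in its sides and a 34 mm hose stub on its far side; one broad rocker plate on top. Its casing is painted grey metal, screwed to the bench (it cannot move) and stands turned by up to 0.5 rad about the vertical; at yaw 0 its x axis points away from the robot. Origin: centre of the underside; casing top at z = 44 mm. The three switch boxes swap places.
- extractor_rocker (a joint): The broad black rocker plate with three thin bare-metal ribs across its far end, 78 x 56 mm, 9 mm thick, on a pivot along the box's y axis, 57 mm above the bench at the box's centre. Joint value in rad: 0 = off (the ribbed end, on the box's +x side, stands up; at the start 0 to 0.05), 0.4 = on (that end fully down, at its stop). 4 to 5 N on the ribbed end tips it; it is stiff and stays where it is left.
- extractor_rocker_press (a point): Point on the upper face of the ribbed end of the broad plate, 27 mm from its pivot, 12 mm from its end, in the middle of its width; it moves with the plate: about 67 mm above the bench when off, 11 mm lower when on, where the finger still clears the casing. Press straight down here.
- air_box: Air supply's switch box, 96 x 92 mm and 44 mm high, with a thin brass hose nipple on its far side; on top a narrow rocker plate and, beside it on the -y, -x side, a round dial gauge 37 mm wide, 8 mm high. Its casing is painted grey metal, screwed to the bench (it cannot move) and stands turned by up to 0.5 rad about the vertical; at yaw 0 its x axis points away from the robot. Origin: centre of the underside; casing top at z = 44 mm. 
- air_rocker (a joint): The narrow black rocker plate with three thin bare-metal ribs across its far end, 64 x 28 mm, 9 mm thick, on a pivot along the box's y axis, 57 mm above the bench, 18 mm to the +y side of the box's centre. Joint value in rad: 0 = off (the ribbed end, on the box's +x side, stands up; at the start 0 to 0.05), 0.4 = on (that end fully down, at its stop). 4 to 5 N on the ribbed end tips it; it is stiff and stays where it is left.
- air_rocker_press (a point): Point on the upper face of the ribbed end of the narrow plate, 20 mm from its pivot, 12 mm from its end, in the middle of its width; it moves with the plate: about 65 mm above the bench when off, 8 mm lower when on, where the finger still clears the casing. Press straight down here.
- purge_box: Purge valve's box, 82 x 82 mm and 44 mm high, with a thin brass hose nipple on its far side; one round push button in the middle of its top. Its casing is painted grey metal, screwed to the bench (it cannot move) and stands turned by up to 0.5 rad about the vertical; at yaw 0 its x axis points away from the robot. Origin: centre of the underside; casing top at z = 44 mm. 
- purge_button (a joint): The round black push button, 38 mm across, upright in the middle of the purge box. Value in m: 0 = up, 0.008 = fully down. A spring pushes it back up when it is let go; holding it fully down takes about 6 N.
- purge_button_top (a point): Centre of the button's upper face, 68 mm above the bench when up; moves with it, up to 8 mm straight down when pushed.
- toe_bone: Loose fossil toe bone, 67 x 82 x 30 mm; leave it. Origin under its centre.
- vial_2: Loose specimen vial with a cap, 32 mm wide, 64 mm high, standing; leave it. Origin under its centre.
- brush_2: Loose flat brush, 24 x 184 x 12 mm; leave it. Origin under its centre.
- tweezers: Loose steel tweezers, 79 x 93 x 14 mm; leave it. Origin under its centre.

How it is judged (in metres and radians):
On the way, in this order (a step that is already met when the one before it is completed fails the run):
1. the dust extractor's broad rocker is pressed fully on (value of joint extractor_rocker above 0.34 rad), for 0.2 s.
2. the air supply's narrow rocker is pressed fully on (value of joint air_rocker above 0.34 rad), for 0.2 s.
3. the fingers push the purge button fully down (value of joint purge_button above 0.0065 m and contact force between the fingers and purge_button above 1 N), for 0.2 s.
At the end, for the whole second after the job is handed in: Both rockers rest within 0.06 rad of their on stops, the fingers hold the purge button at least 6.5 mm down of its 8 mm (with more than 1 N), and no loose thing lies more than 15 mm from where it began (all of step 3 and value of joint each of extractor_rocker, air_rocker above 0.34 rad and distance of each of toe_bone, vial_2, brush_2, tweezers from where it was at the start of the episode below 0.015 m); the arm keeps its last pose, push and grip.
It fails at once if the air supply is switched over before the dust extractor is on (value of joint air_rocker above 0.25 rad and value of joint extractor_rocker below 0.3 rad).
It fails at once if the purge button is pushed down before the air supply is on (value of joint purge_button above 0.005 m and value of joint air_rocker below 0.3 rad).
It fails at once if a loose thing is lifted, carried or knocked (moved more than 15 mm) (distance of any of toe_bone, vial_2, brush_2, tweezers from where it was at the start of the episode above 0.015 m).
It also fails if it takes over 43 s, if anything falls off the work surface, if the arm or the gripper's body presses on something with over 40 N, if the wrist force passes 120 N, or if a joint passes its speed limit or range.

## Working session

There is one attempt and no reset: what is moved stays moved. The work goes in short steps, Python scripts to look and compute and a tool call to move; the robot and the scene stay as the last step left them, time stands still between calls to the robot, and variables do not carry over. Pictures are saved under pics/ and viewed, and the job is handed in when it is done.

Besides the shell and the picture viewer there is one more tool, called after "Request:" as name(argument=value, ...), one argument or row to a line, values as JSON. apply_moves: Moves the arm, as the interface text tells. Its arguments: {"type":"object","properties":{"targets":{"type":"array","items":{"type":"object","properties":{"translation":{"type":"array","items":{"type":"number"}},"rot":{"type":"array","items":{"type":"number"}}}}},"fingers":{"type":"number"}},"required":["targets"]}

```bash
ls; mkdir -p pics; python3 - <<'E'
from cell import arm
import cv2,numpy as np
print(arm.get_state())
for n in ["top","side"]:
    c=arm.calibration(n);print(n,c)
    p,d=arm.grab_frame(n)
    cv2.imwrite(f"pics/{n}0.png",p[:,:,::-1]);np.save(f"{n}0.npy",p);np.save(f"{n}d0.npy",d)
E
```

```text
pics
{'time_s': 0.0, 'joints': array([ 1.11379774,  0.41187622, -0.01266778,  1.59703627,  0.00561506,
        1.13429059, -0.08221888]), 'dq': array([ 0.00087488, -0.00080638, -0.00076074, -0.00065544,  0.00082282,
       -0.00020115, -0.0008828 ]), 'joint_efforts': array([-7.10607001e-04, -5.87949765e+01,  6.41262811e-01, -2.91074502e+01,
       -5.37677191e-02,  1.83455099e-02,  1.35544215e-04]), 'position': array([ 236.67408276, -577.9344157 ,  232.82723838]), 'orientation': array([-0.58689771,  0.39449024, -0.39351293,  0.58743178]), 'force': array([-0.09479525,  0.26327901, -0.12629759]), 'wrist_torque': array([-0.00425194,  0.04856757, -0.00607794]), 'width': 87.9323443068291}
top {'fov_y': 45.334018391673624, 'cx': 321.96832988781296, 'cy': 198.77257865934595, 'R': array([[-0.01056382, -0.99992526, -0.00615486],
       [-0.98806082,  0.0113842 , -0.15364315],
       [ 0.15370173,  0.00445831, -0.98810723]]), 't': array([-138.8649513 ,  554.74232269, 1057.39460548])}
side {'fov_y': 43.83226961117458, 'cx': 321.9116451230906, 'cy': 197.45353449050495, 'R': array([[ 0.99563847, -0.09110794, -0.02008413],
       [-0.06374798, -0.50717902, -0.85947986],
       [ 0.06811919,  0.85701154, -0.5107749 ]]), 't': array([-531.01838963,   19.10964428, 1235.3207609 ])}
```

View pics/top0.png

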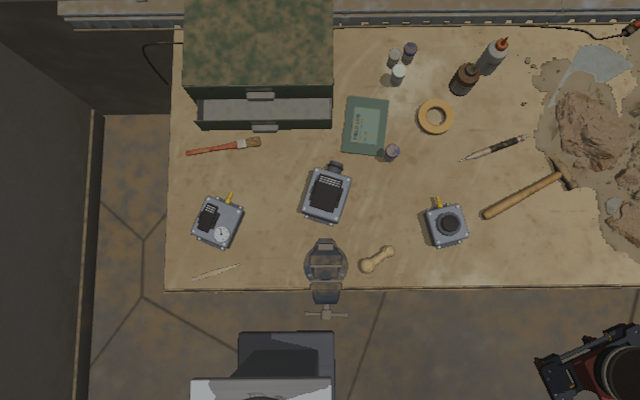

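View pics/side0.png

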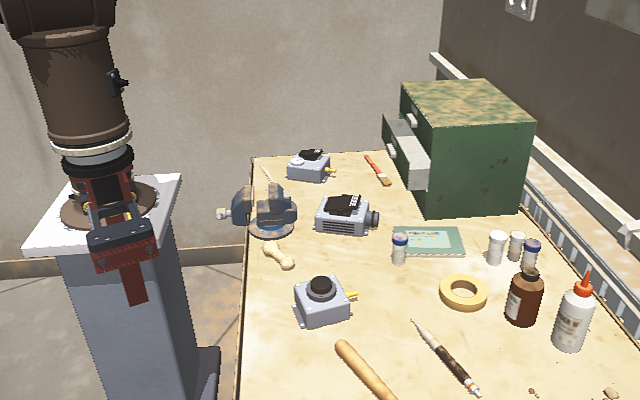

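The top view shows the air box at about (218,221) with its gauge, the extractor at (326,195) and the purge box at (446,224). A vise stands at (325,262) and the bone at (377,260). Next I'll zoom in and measure.

```bash
cat > h.py <<'E'
import numpy as np,cv2
from cell import arm
def K(c): return 200/np.tan(np.radians(c["fov_y"]/2))
def ray(c,u,v):
    f=K(c);d=np.array([(u-c["cx"])/f,(v-c["cy"])/f,1.]);R=np.array(c["R"]);return -R.T@c["t"],R.T@d
def onz(c,u,v,z):
    o,d=ray(c,u,v);return o+d*(z-o[2])/d[2]
def tri(c1,p1,c2,p2):
    o1,d1=ray(c1,*p1);o2,d2=ray(c2,*p2)
    s=np.linalg.lstsq(np.c_[d1,-d2],o2-o1,rcond=None)[0]
    a=o1+s[0]*d1;b=o2+s[1]*d2;return (a+b)/2,np.linalg.norm(a-b)
def cloud(c,d):
    v,u=np.mgrid[:400,:640];f=K(c)
    P=np.stack([(u-c["cx"])/f*d,(v-c["cy"])/f*d,d],-1)-np.array(c["t"])
    return P@np.array(c["R"])
E
python3 - <<'E'
from h import *
t=np.load("top0.npy");s=np.load("side0.npy")
def crop(p,u,v,w=40,h=33): return cv2.resize(p[v-h:v+h,u-w:u+w,::-1],None,fx=5,fy=5,interpolation=cv2.INTER_CUBIC)
rows=[np.hstack([crop(t,*q,26,26) for q in [(218,221),(326,195),(446,224)]]),np.hstack([crop(s,*q,26,26) for q in [(310,166),(345,212),(322,300)]])]
cv2.imwrite("pics/crop0.png",np.vstack(rows))
c=arm.calibration("top");P=cloud(c,np.load("topd0.npy"))
for n,(u,v) in dict(air=(218,221),ext=(326,195),purge=(446,224)).items():
    Q=P[v-40:v+40,u-40:u+40].reshape(-1,3); 
    top=Q[(abs(Q[:,2]-44)<3)]; print(n,len(top),np.median(top,0),Q[:,2].max(), np.percentile(Q[:,2],[1,50]))
for n,(a,b,e,f) in dict(vise=(300,235,350,320),bone=(358,242,398,276),vials=(380,140,402,165),cab=(180,0,340,135)).items():
    Q=P[b:f,a:e].reshape(-1,3);Q=Q[Q[:,2]>12];print(n,np.percentile(Q,[1,99],axis=0).round())
E
```

```text
air 806 [508.54466951  86.82063423  43.84647983] 1129.196917938077 [-4.73377907  1.27248293]
ext 759 [ 556.66212339 -156.0719289    43.75333206] 1129.196917938077 [-4.35591867  1.66184415]
purge 676 [ 487.61407036 -423.11469254   43.96907655] 1129.196917938077 [-4.6242391  1.0870578]
vise [[ 290. -194.   12.]
 [ 460. -106.  104.]]
bone [[ 384. -308.   14.]
 [ 447. -177.  757.]]
vials [[ 645. -320.   12.]
 [ 698. -285.   70.]]
cab [[ 696. -170.   80.]
 [1001.  128.  239.]]
```

View pics/crop0.png

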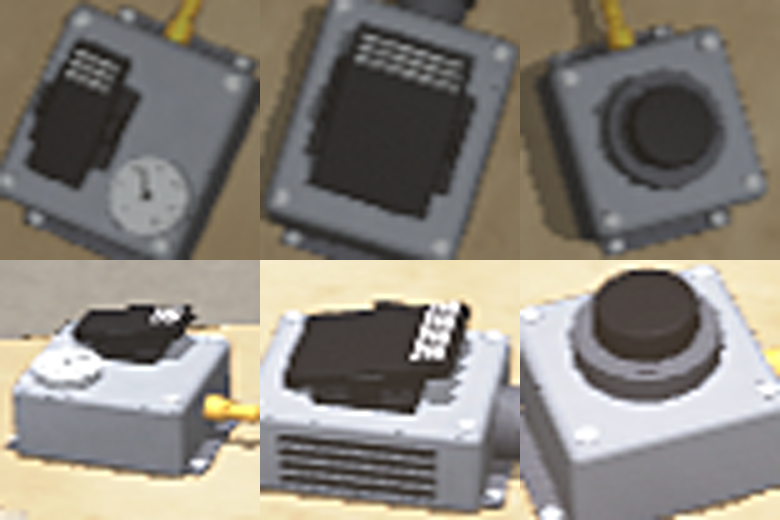

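```bash
python3 - <<'E'
from h import *
ct,cs=arm.calibration("top"),arm.calibration("side")
t=np.load("top0.npy");s=np.load("side0.npy");P=cloud(ct,np.load("topd0.npy"));Ps=cloud(cs,np.load("sided0.npy"))
def blk(p,c,z,ctr):
    g=p.max(-1); return g
B=dict(air=((218,221),(310,166),(96,92)),ext=((326,195),(345,212),(110,92)),purge=((446,224),(322,300),(82,82)))
# approx centres of the boxes by robust rect fit of casing-top points + dark top points
for n,(q,qs,dim) in B.items():
    u,v=q;W=P[v-32:v+32,u-32:u+32].reshape(-1,3)
    top=W[(W[:,2]>38)&(W[:,2]<100)]
    m=top[:,:2].astype(np.float32);r=cv2.minAreaRect(m)
    print(n,"rect",np.round(r[0],1),np.round(r[1],1),"ang",round(r[2],1), "rad opts",np.radians([r[2],r[2]-90]).round(3))
    up=W[(W[:,2]>52)&(W[:,2]<80)];r=cv2.minAreaRect(up[:,:2].astype(np.float32));print("  upper",len(up),np.round(r[0],1),np.round(r[1],1),r[2],"zmax",np.percentile(up[:,2],[5,50,95,100]).round(1))
def bright(p,poly,thr):
    m=np.zeros(p.shape[:2],np.uint8);cv2.fillPoly(m,[np.array(poly)],1)
    m&=(p.min(-1)>thr).astype(np.uint8);v,u=np.nonzero(m);return (u.mean(),v.mean()),len(u)
# polys from crops: px = u0-26 + x/5
def pl(q,pts,dy=0,dx=0): return [(round(q[0]-26+(x-dx)/5),round(q[1]-26+(y-dy)/5)) for x,y in pts]
T={"air":pl((218,221),[(68,42),(120,52),(112,95),(62,80)]),"ext":pl((326,195),[(357,32),(468,55),(462,95),(350,68)],0,260)}
S={"air":pl((310,166),[(150,306),(183,308),(180,325),(145,325)],260),"ext":pl((345,212),[(415,300),(468,304),(442,365),(405,360)],260,260)}
for n in T:
    a,na=bright(t,T[n],70);b,nb=bright(s,S[n],120);X,e=tri(ct,a,cs,b)
    print(n,a,na,b,nb,"tri",X.round(1),"gap",e.round(1),"top@67",onz(ct,*a,66).round(1))
# purge button: dark blob
from itertools import product
def dark(p,q,thr):
    u,v=q;m=(p[v-20:v+20,u-20:u+20].max(-1)<thr).astype(np.uint8)
    k,l,st,ce=cv2.connectedComponentsWithStats(m);i=1+np.argmax(st[1:,4]);return ce[i]+[u-20,v-20],st[i]
for thr in (50,60,75): print(dark(t,(446,224),thr),onz(ct,*dark(t,(446,224),thr)[0],68).round(1))
print(dark(s,(322,290),75))
E
```

```text
air rect [505.   98.7] [92.5 95.8] ang 66.5 rad opts [ 1.161 -0.41 ]
  upper 509 [501.   96.8] [84.2 63.9] 59.370914459228516 zmax [52.5 59.5 66.1 69.5]
ext rect [ 575.8 -156.5] [ 91.9 133.1] ang 71.8 rad opts [ 1.254 -0.317]
  upper 869 [ 564.7 -152.9] [66.6 77. ] 72.52125549316406 zmax [53.6 61.4 69.  73.1]
purge rect [ 492.8 -428.1] [81.9 82.1] ang 14.0 rad opts [ 0.244 -1.327]
  upper 438 [ 492.9 -428.3] [53.8 50.3] 89.87386322021484 zmax [53.5 63.5 70.6 73. ]
air (np.float64(209.54545454545453), np.float64(208.05454545454546)) 55 (np.float64(316.6875), np.float64(150.5)) 16 tri [530.9 107.4  65.7] gap 0.9 top@67 [531.3 107.3  66. ]
ext (np.float64(329.5), np.float64(181.05084745762713)) 118 (np.float64(353.73972602739724), np.float64(199.43835616438355)) 73 tri [ 590.  -162.5   69.1] gap 1.4 top@67 [ 589.8 -162.5   66. ]
(array([447.34831461, 222.4494382 ]), array([15, 12, 17, 16, 89], dtype=int32)) [ 492.8 -423.1   68. ]
(array([449.00393701, 222.96456693]), array([ 14,  11,  20,  17, 254], dtype=int32)) [ 491.6 -426.7   68. ]
(array([447.2920354 , 223.19469027]), array([ 10,  10,  24,  22, 339], dtype=int32)) [ 491.1 -422.9   68. ]
(array([320.74358974, 285.88461538]), array([  9,   6,  21,  18, 156], dtype=int32))
```

```bash
cat >> h.py <<'E'
from scipy.spatial.transform import Rotation as Ro
def plan(xy,tipz,yaw):
    """tool-frame shift cm to get tip to xy,tipz, and rotvec to make tool y down, tool z along +-box x"""
    s=arm.get_state();R=Ro.from_quat(s["orientation"]);p=np.array(s["position"])
    bx=np.array([np.cos(yaw),np.sin(yaw),0]);best=None
    for sg in (1,-1):
        y=np.array([0,0,-1.]);z=sg*bx;x=np.cross(y,z);G=Ro.from_matrix(np.c_[x,y,z])
        r=(R.inv()*G).as_rotvec()
        if best is None or np.linalg.norm(r)<np.linalg.norm(best): best=r
    d=np.array([*xy,tipz+11])-p
    print("t",s["time_s"],"pos",p.round(1),"F",s["force"].round(1),"w",round(s["width"],1),"j",s["joints"].round(2))
    print("axes x,y,z:",R.as_matrix().T.round(3).tolist());print("rot",best.round(3),"shift now-axes cm",(R.inv().apply(d)/10).round(2),"shift after-turn",((R*Ro.from_rotvec(best)).inv().apply(d)/10).round(2))
E
python3 - <<'E'
from h import *
plan((590.5,-162.5),120,-.317)
E
```

```text
t 0.1 pos [ 236.7 -578.   232.9] F [ 0.  -0.2  0.6] w 87.8 j [ 1.11  0.41 -0.01  1.6   0.01  1.13 -0.08]
axes x,y,z: [[0.379, -0.925, -0.001], [-0.001, 0.001, -1.0], [0.925, 0.379, -0.0]]
rot [ 0.001  0.706 -0.001] shift now-axes cm [-25.02  10.22  48.49] shift after-turn [-50.5   10.19  20.66]
```

Request:
apply_moves(
  fingers=0,
  targets=[
    {"rot": [0, 0.1765, 0]},
    {"rot": [0, 0.1765, 0]},
    {"rot": [0, 0.1765, 0]},
    {"rot": [0, 0.1765, 0]},
    {"translation": [-3.6, 0, 1.5]},
    {"translation": [-3.6, 0, 1.5]},
    {"translation": [-3.6, 0, 1.5]},
    {"translation": [-3.6, 0, 1.5]},
    {"translation": [-3.6, 0, 1.5]},
    {"translation": [-3.6, 0, 1.5]},
    {"translation": [-3.6, 0, 1.5]},
    {"translation": [-3.6, 0, 1.5]},
    {"translation": [-3.6, 0, 1.5]},
    {"translation": [-3.6, 0, 1.5]},
    {"translation": [-3.6, 0, 1.5]},
    {"translation": [-3.6, 0, 1.5]},
    {"translation": [-3.6, 0, 1.5]},
    {"translation": [-3.6, 0, 1.2]},
    {"translation": [0, 0, 0]},
    {"translation": [0, 0, 0]},
  ],
)

```text
schema error: expected keys translation, rot
```

```bash
python3 - <<'E'
from h import *
plan((590.5,-162.5),90,-.317)
c=arm.calibration("wrist")
p,d=arm.grab_frame("wrist");cv2.imwrite("pics/w1.png",p[:,:,::-1]);np.save("w1.npy",p);np.save("wd1.npy",d)
for q in [(590.5,-162,67),(565,-153,60)]:
    X=c["R"]@np.array(q)+c["t"];print(K(c)*X[:2]/X[2]+[c["cx"],c["cy"]],X[2])
E
```

```text
t 0.1 pos [ 236.7 -578.   232.9] F [ 0.  -0.2  0.6] w 87.8 j [ 1.11  0.41 -0.01  1.6   0.01  1.13 -0.08]
axes x,y,z: [[0.379, -0.925, -0.001], [-0.001, 0.001, -1.0], [0.925, 0.379, -0.0]]
rot [ 0.001  0.706 -0.001] shift now-axes cm [-25.01  13.22  48.49] shift after-turn [-50.5   13.19  20.66]
[ -69.18208408 -549.34054266] 197.92659983965646
[ -73.28447856 -480.63016794] 209.9607480448041
```

View pics/w1.png

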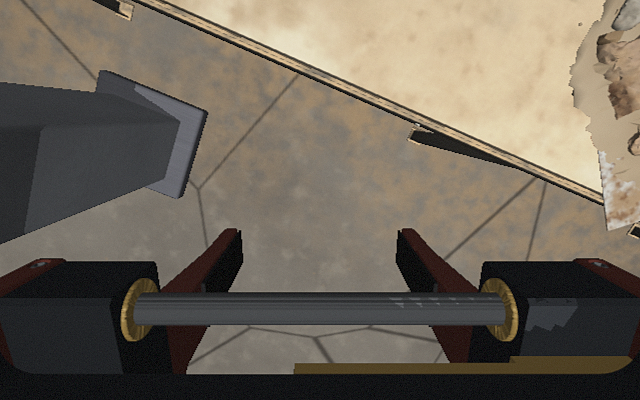

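The call was refused because every row needs both keys, so the arm hasn't moved. The wrist picture shows the open fingers over the floor.

Request:
apply_moves(
  fingers=0,
  targets=[
    {"translation": [0, 0, 0], "rot": [0, 0.1765, 0]},
    {"translation": [0, 0, 0], "rot": [0, 0.1765, 0]},
    {"translation": [0, 0, 0], "rot": [0, 0.1765, 0]},
    {"translation": [0, 0, 0], "rot": [0, 0.1765, 0]},
    {"translation": [-3.6, 0, 1.5], "rot": [0, 0, 0]},
    {"translation": [-3.6, 0, 1.5], "rot": [0, 0, 0]},
    {"translation": [-3.6, 0, 1.5], "rot": [0, 0, 0]},
    {"translation": [-3.6, 0, 1.5], "rot": [0, 0, 0]},
    {"translation": [-3.6, 0, 1.5], "rot": [0, 0, 0]},
    {"translation": [-3.6, 0, 1.5], "rot": [0, 0, 0]},
    {"translation": [-3.6, 0, 1.5], "rot": [0, 0, 0]},
    {"translation": [-3.6, 0, 1.5], "rot": [0, 0, 0]},
    {"translation": [-3.6, 0, 1.5], "rot": [0, 0, 0]},
    {"translation": [-3.6, 0, 1.5], "rot": [0, 0, 0]},
    {"translation": [-3.6, 0, 1.5], "rot": [0, 0, 0]},
    {"translation": [-3.6, 0, 1.5], "rot": [0, 0, 0]},
    {"translation": [-3.6, 0, 1.5], "rot": [0, 0, 0]},
    {"translation": [-3.6, 0, 1.2], "rot": [0, 0, 0]},
    {"translation": [0, 0, 0], "rot": [0, 0, 0]},
    {"translation": [0, 0, 0], "rot": [0, 0, 0]},
  ],
)

```text
time_s: 2.65
position: [590.3, -164.7, 233.3]
orientation: [-0.415, 0.573, -0.573, 0.414]
force: [-0.6, -0.4, 0.1]
width: 0.0
```

```bash
python3 - <<'E'
from h import *
plan((590.5,-162.5),90,-.317)
c=arm.calibration("wrist")
p,d=arm.grab_frame("wrist");cv2.imwrite("pics/w2.png",p[:,:,::-1]);np.save("w2.npy",p);np.save("wd2.npy",d)
for q in [(590.5,-162,67),(565,-153,60)]:
    X=c["R"]@np.array(q)+c["t"];print(K(c)*X[:2]/X[2]+[c["cx"],c["cy"]],X[2])
E
```

```text
t 2.65 pos [ 590.3 -164.7  233.3] F [-0.6 -0.4  0.1] w 0.0 j [ 0.25  0.39 -0.08  1.62  0.04  1.13 -1.73]
axes x,y,z: [[-0.312, -0.95, 0.001], [-0.001, -0.0, -1.0], [0.95, -0.312, -0.001]]
rot [ 0.001 -0.     0.001] shift now-axes cm [-0.22 13.23 -0.04] shift after-turn [-0.21 13.23 -0.05]
[316.06305436 186.75659803] 325.08871548421246
[315.60809763 209.26353671] 338.91725356842824
```

View pics/w2.png

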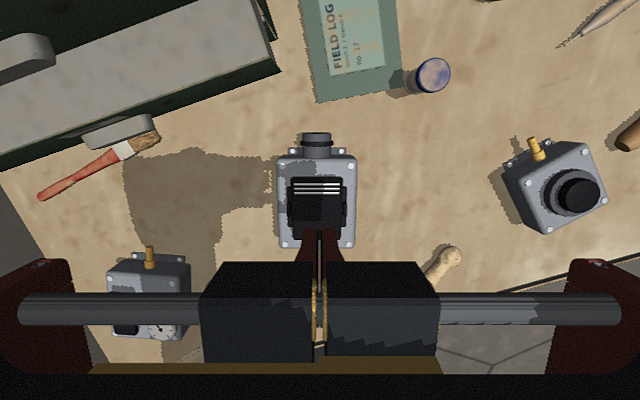

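The wrist view puts the ribs at about (316,187), where I predicted them, and the box is aligned with the tool. I'll descend now.

Request:
apply_moves(
  targets=[
    {"translation": [-0.2, 3.0, 0.2], "rot": [0, 0, 0]},
    {"translation": [0, 4.0, 0], "rot": [0, 0, 0]},
    {"translation": [0, 4.0, 0], "rot": [0, 0, 0]},
    {"translation": [0, 2.0, 0], "rot": [0, 0, 0]},
    {"translation": [0, 1.0, 0], "rot": [0, 0, 0]},
    {"translation": [0, 0.5, 0], "rot": [0, 0, 0]},
    {"translation": [0, 0, 0], "rot": [0, 0, 0]},
    {"translation": [0, 0, 0], "rot": [0, 0, 0]},
  ],
)

```text
time_s: 3.7
position: [593.8, -163.0, 89.6]
orientation: [0.414, -0.572, 0.573, -0.415]
force: [0.5, -0.4, 0.7]
width: 0.6
```

Request:
apply_moves(
  targets=[
    {"translation": [0, 0.4, 0], "rot": [0, 0, 0]},
    {"translation": [0, 0.3, 0], "rot": [0, 0, 0]},
    {"translation": [0, 0.3, 0], "rot": [0, 0, 0]},
    {"translation": [0, 0.3, 0], "rot": [0, 0, 0]},
    {"translation": [0, 0.3, 0], "rot": [0, 0, 0]},
    {"translation": [0, 0.3, 0], "rot": [0, 0, 0]},
    {"translation": [0, 0.1, 0], "rot": [0, 0, 0]},
    {"translation": [0, 0, 0], "rot": [0, 0, 0]},
  ],
)

```text
time_s: 4.7
position: [594.5, -163.1, 69.1]
orientation: [0.414, -0.572, 0.573, -0.415]
force: [3.9, -1.3, 4.3]
width: 0.2
```

Request:
apply_moves(
  targets=[
    {"translation": [0, 0.1, 0], "rot": [0, 0, 0]},
    {"translation": [0, 0.1, 0], "rot": [0, 0, 0]},
    {"translation": [0, 0.1, 0], "rot": [0, 0, 0]},
    {"translation": [0, 0, 0], "rot": [0, 0, 0]},
  ],
)

```text
time_s: 5.2
position: [594.6, -163.1, 67.7]
orientation: [0.414, -0.572, 0.574, -0.415]
force: [0.5, -0.8, 17.0]
width: 0.4
```

Request:
apply_moves(
  targets=[
    {"translation": [0, 0.1, 0], "rot": [0, 0, 0]},
    {"translation": [0, 0.1, 0], "rot": [0, 0, 0]},
    {"translation": [0, 0, 0], "rot": [0, 0, 0]},
    {"translation": [0, 0, 0], "rot": [0, 0, 0]},
  ],
)

```text
time_s: 5.7
position: [594.8, -163.2, 67.3]
orientation: [0.414, -0.572, 0.574, -0.416]
force: [-3.0, -0.1, 30.1]
width: 0.5
```

The force rose from 4 to 30 N over the last 2 mm, so the rocker is at its stop. I'll lift off and check it.

Request:
apply_moves(
  targets=[
    {"translation": [0, -1.5, 0], "rot": [0, 0, 0]},
    {"translation": [0, -4, 0], "rot": [0, 0, 0]},
    {"translation": [0, -4, 0], "rot": [0, 0, 0]},
    {"translation": [0, -4, 0], "rot": [0, 0, 0]},
    {"translation": [0, -3.0, 0], "rot": [0, 0, 0]},
    {"translation": [0, 0, 0], "rot": [0, 0, 0]},
  ],
)

```text
time_s: 6.45
position: [593.4, -162.7, 230.2]
orientation: [0.414, -0.572, 0.573, -0.415]
force: [0.3, -0.3, 0.5]
width: 0.7
```

```bash
python3 - <<'E'
from h import *
plan((532,107),78,-.41)
for n in ("wrist","side"):
    c=arm.calibration(n);p,d=arm.grab_frame(n);cv2.imwrite(f"pics/{n}3.png",p[:,:,::-1])
    if n=="wrist":
        cv2.imwrite("pics/w3c.png",cv2.resize(p[120:260,240:400,::-1],None,fx=4,fy=4))
        P=cloud(c,d);W=P[130:250,270:362].reshape(-1,3)
        ex=np.array([np.cos(.317),-np.sin(.317)]);ey=np.array([-ex[1],ex[0]])
        L=(W[:,:2]-[564.9,-153]);a=L@ex;b=L@ey
        k=(abs(b)<24)&(abs(a)<36)&(W[:,2]>48)&(W[:,2]<80)
        print("plate slope",np.polyfit(a[k],W[k,2],1),k.sum(),"a range",a[k].min(),a[k].max())
    else: cv2.imwrite("pics/s3c.png",cv2.resize(p[180:250,300:390,::-1],None,fx=6,fy=6))
E
```

```text
t 6.45 pos [ 593.4 -162.7  230.2] F [ 0.3 -0.3  0.5] w 0.7 j [ 0.25  0.4  -0.08  1.62  0.04  1.12 -1.73]
axes x,y,z: [[-0.312, -0.95, -0.0], [0.001, -0.0, -1.0], [0.95, -0.312, 0.002]]
rot [-0.001  0.093 -0.   ] shift now-axes cm [-23.71  14.1  -14.27] shift after-turn [-22.29  14.12 -16.38]
plate slope [-0.18781826 61.47427879] 2278 a range -35.974019588503815 35.48448030380357
```

View pics/s3c.png

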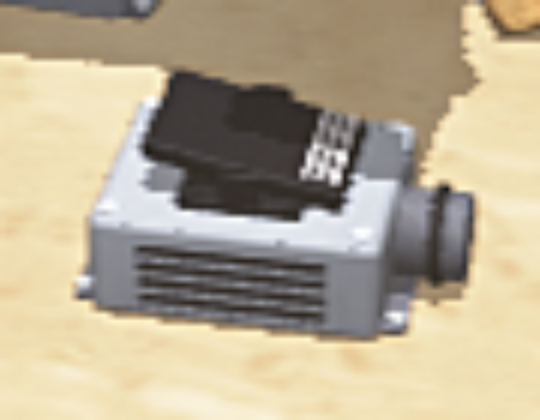

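The side crop shows the ribbed end down, and the wrist depth gives a plate slope of -0.19 rad, so the extractor is on. Next is the air box.

Request:
apply_moves(
  targets=[
    {"translation": [0, 0, 0], "rot": [0, 0.093, 0]},
    {"translation": [-3.2, 0, -2.34], "rot": [0, 0, 0]},
    {"translation": [-3.2, 0, -2.34], "rot": [0, 0, 0]},
    {"translation": [-3.2, 0, -2.34], "rot": [0, 0, 0]},
    {"translation": [-3.2, 0, -2.34], "rot": [0, 0, 0]},
    {"translation": [-3.2, 0, -2.34], "rot": [0, 0, 0]},
    {"translation": [-3.2, 0, -2.34], "rot": [0, 0, 0]},
    {"translation": [-3.1, 0, -2.34], "rot": [0, 0, 0]},
    {"translation": [0, 0, 0], "rot": [0, 0, 0]},
    {"translation": [0, 0, 0], "rot": [0, 0, 0]},
  ],
)

```text
time_s: 7.8
position: [531.3, 106.2, 227.2]
orientation: [-0.389, 0.592, -0.591, 0.387]
force: [0.5, -0.7, -0.2]
width: 0.5
```

```bash
python3 - <<'E'
from h import *
plan((532,107),78,-.41)
c=arm.calibration("wrist");p,d=arm.grab_frame("wrist");cv2.imwrite("pics/w4.png",p[:,:,::-1])
for q in [(531,107.3,65),(505,98.7,44)]:
    X=c["R"]@np.array(q)+c["t"];print(K(c)*X[:2]/X[2]+[c["cx"],c["cy"]],X[2])
E
```

```text
t 7.8 pos [531.3 106.2 227.2] F [ 0.5 -0.7 -0.2] w 0.5 j [-0.13  0.29 -0.19  1.8   0.06  1.07 -2.33]
axes x,y,z: [[-0.399, -0.917, 0.002], [-0.003, -0.001, -1.0], [0.917, -0.399, -0.002]]
rot [ 0.002 -0.     0.002] shift now-axes cm [-0.13 13.82  0.06] shift after-turn [-0.1  13.82  0.03]
[317.44925878 187.57041408] 321.1503807578606
[333.66324601 201.02972908] 346.81797929266224
```

View pics/w4.png

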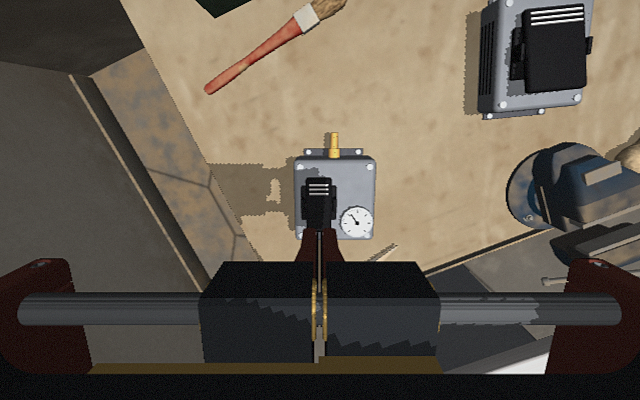

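The ribs appear at about (319,187) against a prediction of (317,188), so the tool is within roughly 1 mm. I'll descend here.

Request:
apply_moves(
  targets=[
    {"translation": [0, 3.0, 0.15], "rot": [0, 0, 0]},
    {"translation": [0, 4.0, 0], "rot": [0, 0, 0]},
    {"translation": [0, 4.0, 0], "rot": [0, 0, 0]},
    {"translation": [0, 2.0, 0], "rot": [0, 0, 0]},
    {"translation": [0, 0.8, 0], "rot": [0, 0, 0]},
    {"translation": [0, 0.3, 0], "rot": [0, 0, 0]},
    {"translation": [0, 0.3, 0], "rot": [0, 0, 0]},
    {"translation": [0, 0.3, 0], "rot": [0, 0, 0]},
    {"translation": [0, 0.3, 0], "rot": [0, 0, 0]},
    {"translation": [0, 0.3, 0], "rot": [0, 0, 0]},
    {"translation": [0, 0, 0], "rot": [0, 0, 0]},
  ],
)

```text
time_s: 9.22
position: [533.9, 106.4, 75.8]
orientation: [0.387, -0.591, 0.592, -0.388]
force: [0.5, 0.5, 1.0]
width: 0.5
```

Request:
apply_moves(
  targets=[
    {"translation": [0, 0.2, 0], "rot": [0, 0, 0]},
    {"translation": [0, 0.2, 0], "rot": [0, 0, 0]},
    {"translation": [0, 0.2, 0], "rot": [0, 0, 0]},
    {"translation": [0, 0, 0], "rot": [0, 0, 0]},
  ],
)

```text
time_s: 9.72
position: [534.7, 106.1, 70.3]
orientation: [0.387, -0.591, 0.592, -0.388]
force: [3.1, -2.7, 5.1]
width: 0.7
```

Request:
apply_moves(
  targets=[
    {"translation": [0, 0.1, 0], "rot": [0, 0, 0]},
    {"translation": [0, 0.1, 0], "rot": [0, 0, 0]},
    {"translation": [0, 0, 0], "rot": [0, 0, 0]},
  ],
)

```text
time_s: 10.1
position: [535.0, 106.0, 69.2]
orientation: [0.387, -0.591, 0.592, -0.388]
force: [0.4, -3.4, 15.1]
width: 0.6
```

Request:
apply_moves(
  targets=[
    {"translation": [0, 0.1, 0], "rot": [0, 0, 0]},
    {"translation": [0, 0.1, 0], "rot": [0, 0, 0]},
    {"translation": [0, 0, 0], "rot": [0, 0, 0]},
    {"translation": [0, 0, 0], "rot": [0, 0, 0]},
  ],
)

```text
time_s: 10.6
position: [535.1, 106.1, 68.7]
orientation: [0.386, -0.591, 0.592, -0.389]
force: [-3.3, -4.3, 30.5]
width: 0.6
```

The stop is hard again at 30 N, with the tip at 57.7 mm. I'll lift off and verify.

Request:
apply_moves(
  targets=[
    {"translation": [0, -1.5, 0], "rot": [0, 0, 0]},
    {"translation": [0, -4, 0], "rot": [0, 0, 0]},
    {"translation": [0, -4, 0], "rot": [0, 0, 0]},
    {"translation": [0, -4, 0], "rot": [0, 0, 0]},
    {"translation": [0, -3.0, 0], "rot": [0, 0, 0]},
    {"translation": [0, 0, 0], "rot": [0, 0, 0]},
  ],
)

```text
time_s: 11.35
position: [534.1, 107.0, 232.6]
orientation: [0.387, -0.591, 0.592, -0.389]
force: [-0.1, 0.8, -0.5]
width: 0.4
```

```bash
python3 - <<'E'
from h import *
plan((492.5,-427.5),80,-.317)
c=arm.calibration("wrist");p,d=arm.grab_frame("wrist");cv2.imwrite("pics/w5.png",p[:,:,::-1])
P=cloud(c,d);W=P[140:260,270:390].reshape(-1,3)
ex=np.array([np.cos(.41),-np.sin(.41)]);ey=np.array([-ex[1],ex[0]])
L=(W[:,:2]-[505,98.7]);a=L@ex;b=L@ey-18
k=(abs(b)<10)&(abs(a)<29)&(W[:,2]>48)&(W[:,2]<80)
print("slope",np.polyfit(a[k],W[k,2],1),k.sum(),a[k].min(),a[k].max())
p,d=arm.grab_frame("side");cv2.imwrite("pics/s5c.png",cv2.resize(p[130:200,270:360,::-1],None,fx=6,fy=6))
E
```

```text
t 11.35 pos [534.1 107.  232.6] F [-0.1  0.8 -0.5] w 0.4 j [-0.13  0.28 -0.19  1.79  0.06  1.07 -2.32]
axes x,y,z: [[-0.398, -0.917, -0.002], [0.003, 0.001, -1.0], [0.917, -0.398, 0.002]]
rot [-0.003 -0.093 -0.002] shift now-axes cm [50.71 14.09 17.45] shift after-turn [52.08 14.16 12.71]
slope [-0.19079942 61.53841787] 922 -24.644396551094754 28.77057933221762
```

View pics/s5c.png

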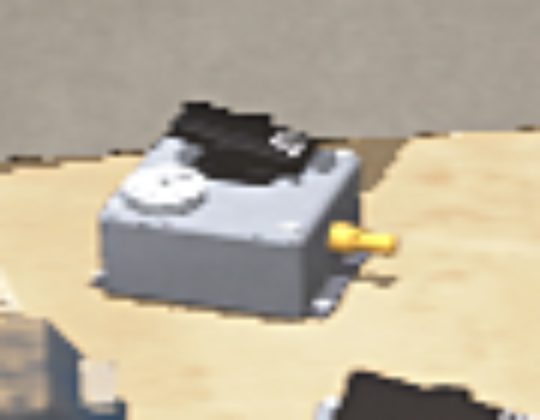

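The air plate's slope is -0.19 rad, so it is on. Next is the purge box.

Request:
apply_moves(
  targets=[
    {"translation": [3.6, 0, 1.25], "rot": [0, 0, 0]},
    {"translation": [3.6, 0, 1.25], "rot": [0, 0, 0]},
    {"translation": [3.6, 0, 1.25], "rot": [0, 0, 0]},
    {"translation": [3.6, 0, 1.25], "rot": [0, 0, 0]},
    {"translation": [3.6, 0, 1.25], "rot": [0, 0, 0]},
    {"translation": [3.6, 0, 1.25], "rot": [0, 0, 0]},
    {"translation": [3.6, 0, 1.25], "rot": [0, 0, 0]},
    {"translation": [3.6, 0, 1.25], "rot": [0, 0, 0]},
    {"translation": [3.6, 0, 1.25], "rot": [0, 0, 0]},
    {"translation": [3.6, 0, 1.25], "rot": [0, 0, 0]},
    {"translation": [3.6, 0, 1.25], "rot": [0, 0, 0]},
    {"translation": [3.6, 0, 1.25], "rot": [0, 0, 0]},
    {"translation": [3.6, 0, 1.25], "rot": [0, 0, 0]},
    {"translation": [3.9, 0, 1.25], "rot": [0, 0, 0]},
    {"translation": [0, 0, 0], "rot": [0, 0, 0]},
    {"translation": [0, 0, 0], "rot": [0, 0, 0]},
  ],
)

```text
time_s: 13.45
position: [491.4, -427.1, 228.8]
orientation: [-0.388, 0.592, -0.59, 0.388]
force: [-0.1, 0.5, -0.1]
width: 0.6
```

```bash
python3 - <<'E'
from h import *
plan((492.5,-427.5),78,-.41)
c=arm.calibration("wrist");p,d=arm.grab_frame("wrist");cv2.imwrite("pics/w6.png",p[:,:,::-1])
P=cloud(c,d);W=P[100:250].reshape(-1,3);k=(np.hypot(W[:,0]-492,W[:,1]+427)<35)&(W[:,2]>64)&(W[:,2]<75)
print("btn",k.sum(),np.median(W[k],0),W[k].min(0),W[k].max(0))
for q in [(492.5,-427.5,68)]:
    X=c["R"]@np.array(q)+c["t"];print(K(c)*X[:2]/X[2]+[c["cx"],c["cy"]],X[2])
E
```

```text
t 13.45 pos [ 491.4 -427.1  228.8] F [-0.1  0.5 -0.1] w 0.6 j [ 0.6   0.46  0.07  1.53 -0.03  1.15 -1.31]
axes x,y,z: [[-0.399, -0.917, -0.001], [-0.002, 0.002, -1.0], [0.917, -0.399, -0.003]]
rot [ 0.003  0.    -0.001] shift now-axes cm [1.000e-02 1.398e+01 1.600e-01] shift after-turn [-1.000e-02  1.398e+01  1.200e-01]
btn 979 [ 492.882745   -429.0776989    67.76743155] [ 474.00303737 -447.26824739   64.21543265] [ 510.82805498 -409.98164818   69.94667331]
[318.76688193 185.95991919] 319.2967679983855
```

View pics/w6.png

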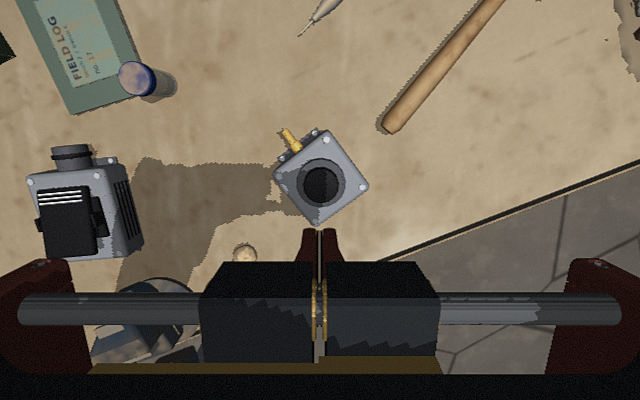

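The button shows at (320,184). Depth puts its centre at (492.6,-428.6,67.8), which agrees with the text. I'll press it now.

Request:
apply_moves(
  targets=[
    {"translation": [0.1, 3.0, 0.15], "rot": [0, 0, 0]},
    {"translation": [0, 4.0, 0], "rot": [0, 0, 0]},
    {"translation": [0, 4.0, 0], "rot": [0, 0, 0]},
    {"translation": [0, 2.0, 0], "rot": [0, 0, 0]},
    {"translation": [0, 0.8, 0], "rot": [0, 0, 0]},
    {"translation": [0, 0.3, 0], "rot": [0, 0, 0]},
    {"translation": [0, 0.3, 0], "rot": [0, 0, 0]},
    {"translation": [0, 0.3, 0], "rot": [0, 0, 0]},
    {"translation": [0, 0.3, 0], "rot": [0, 0, 0]},
    {"translation": [0, 0.3, 0], "rot": [0, 0, 0]},
    {"translation": [0, 0.2, 0], "rot": [0, 0, 0]},
    {"translation": [0, 0, 0], "rot": [0, 0, 0]},
  ],
)

```text
time_s: 15.0
position: [492.8, -429.9, 75.9]
orientation: [0.388, -0.591, 0.591, -0.388]
force: [-0.2, 0.0, 3.3]
width: 0.5
```

Request:
apply_moves(
  targets=[
    {"translation": [0, 0.2, 0], "rot": [0, 0, 0]},
    {"translation": [0, 0.1, 0], "rot": [0, 0, 0]},
    {"translation": [0, 0, 0], "rot": [0, 0, 0]},
    {"translation": [0, 0, 0], "rot": [0, 0, 0]},
  ],
)

```text
time_s: 15.5
position: [492.8, -429.9, 72.9]
orientation: [0.388, -0.591, 0.592, -0.388]
force: [-0.9, 0.5, 4.9]
width: 0.5
```

Tip at 61.9 mm, about 6 mm down. I'll go on to the stop.

Request:
apply_moves(
  targets=[
    {"translation": [0, 0.2, 0], "rot": [0, 0, 0]},
    {"translation": [0, 0.1, 0], "rot": [0, 0, 0]},
    {"translation": [0, 0.1, 0], "rot": [0, 0, 0]},
    {"translation": [0, 0, 0], "rot": [0, 0, 0]},
    {"translation": [0, 0, 0], "rot": [0, 0, 0]},
  ],
)

```text
time_s: 16.12
position: [492.9, -430.0, 71.2]
orientation: [0.387, -0.591, 0.592, -0.388]
force: [-5.6, 4.7, 21.0]
width: 0.2
```

Request:
apply_moves(
  targets=[
    {"translation": [0, 0, 0], "rot": [0, 0, 0]},
    {"translation": [0, 0, 0], "rot": [0, 0, 0]},
    {"translation": [0, 0, 0], "rot": [0, 0, 0]},
  ],
)

```text
time_s: 16.5
position: [492.9, -430.1, 71.2]
orientation: [0.387, -0.591, 0.592, -0.388]
force: [-5.3, 4.9, 22.4]
width: 0.7
```

```bash
python3 - <<'E'
from h import *
p,d=arm.grab_frame("top");cv2.imwrite("pics/t7.png",p[:,:,::-1])
p,d=arm.grab_frame("side");cv2.imwrite("pics/s7.png",p[:,:,::-1])
s=arm.get_state();print(s["time_s"],s["position"],s["force"])
E
```

```text
16.6 [ 492.93032942 -430.05777489   71.1890119 ] [-5.98060111  5.46858925 20.71515402]
```

View pics/t7.png

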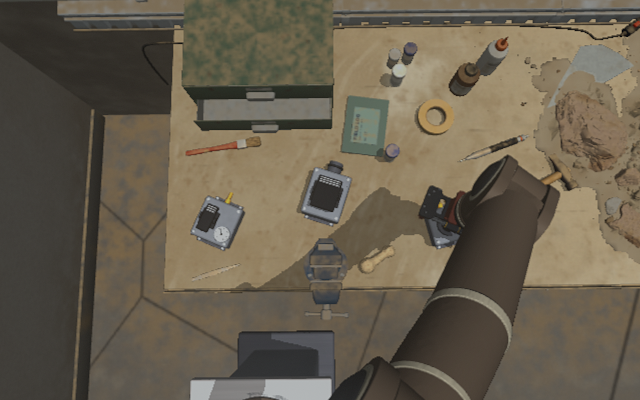

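View pics/s7.png

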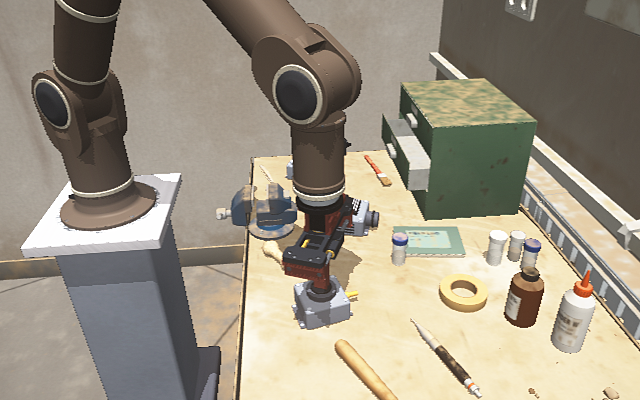

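The fingers are holding the button down at (320,290) in the side view. In the top view the bone (377,260), vial (392,152), brush (225,147) and tweezers (215,271) haven't moved, and both rockers are still on.

```bash
python3 -c "
from cell import arm
print(arm.close_job())"
```

```text
the job is handed in; nothing more can be done
None
```

I pressed the extractor's broad rocker on, then the air supply's narrow rocker. The closed fingers then pushed the purge button down and were still holding it when I handed the job in at about 16.6 s. No verdict was reported.

- **Rockers:** each one came up against a hard stop at about 30 N. Depth readings afterwards put both plates at a slope of about -0.19 rad, which matches fully on.
- **Purge button:** the fingertips are at 60.2 mm with about 21 N on them, against a button top of 67.8 mm when up. That is about 7.6 mm of the 8 mm travel, and the force had climbed sharply by then.
- **Loose things:** in the last top view the bone, vial, brush and tweezers look unmoved. I judged this by eye and did not measure it.
- **Problem along the way:** my first move call was refused because every row needs both keys; the arm did not move. No check failed or disagreed.

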